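# Offer the lid arm to the tile box's hinge and hold it for the pin

### The arm

A 6-joint arm with a two-finger parallel gripper is mounted at the origin on the work surface. World frame = base frame: x ahead of the robot, y to its left, z up, the work surface at z = 0. Lengths are in mm, angles in degrees, forces in N, time in s.
With the tool pointing down it reaches from about 300 to 850 mm from the base axis. Payload 4.2 kg.
Tool frame: the origin (TCP) lies midway between the tips of the shut fingers; the grasp point (between the pads) lies 19 mm behind it (env.grip_depth is the distance from the TCP to the grasp point, in mm); z points along the fingers, y is the line along which they close (so a half turn about z gives the same grasp; the last joint's range is limited). The gripper opens to 91 mm and grips with 3 to 60 N. Pads are 32 mm wide; open, the fingers measure 118 mm over their backs; the gripper's body (76 mm by 178 mm) begins 60 mm behind the grasp point.
Start: joints at [-64.63, 18.312, 89.639, -0, 72.044, -1.146], TCP at [256.717, -514.528, 213.976] pointing down, gripper open.
Joint ranges: [-177.97, 177.97], [-48.28, 115.42], [12.27, 149.76], [-77.06, 257.06], [2.81, 150.46], [-146.56, 146.56]. Speed limits (degrees/s): [147.25, 147.25, 180, 180, 180, 180].

### API

Orientations are given as [roll, pitch, yaw] about the fixed x, y, z axes, in that order (R = Rz(yaw) Ry(pitch) Rx(roll)).
In Python, from workcell import env, eyes gives the robot as it stands.
- The arm moves only by the tool send_rows, never from a script. Its argument "motion" is a list of rows, each a list of 7 numbers: the shift along the world's x, y, z normalised to -1 to 1, where 1 is 0.5 m, then the turn, a rotation vector about the world's x, y, z normalised to -1 to 1, where 1 is 60 degrees, then the opening, from -1 (shut) to 1 (fully open). A call has 1 to 20 rows; each row is the pose to reach, as a shift and turn from the pose commanded when the call began; what a row does not reach only later rows make up. A row lasts 1/8 s, in which the tool goes at most 62.5 mm and 10.7 degrees, less where a joint would pass 70% of its speed; a pose out of reach is approached as far as the arm can. A call with a number of a shift or a turn outside -1 to 1 is refused whole. A call with a gripper value outside its range is refused whole. The fingers move at their own pace and stop on an object; "squeeze" is the grip in N (left out, the last holds). Time passes only in rows, so rows that repeat a pose let the fingers close. It gives the time, the measured TCP pose, the force, the opening and the grip force at its end, in the units of the state.
- env.state(): the state, without advancing time (a new reading comes with each control period).
- eyes.grab_frame(name): name is "scene" or "top"; returns a dict with "pixels" (480x640x3 uint8, red, green, blue), "depth" (480x640 float32, mm along the optical axis (not along the pixel's ray), 0 where there is no reading), "fx", "fy", "cx", "cy" (pixels), "R" (3x3) and "t" (3): a world point X has camera coordinates R X + t. Camera axes: x right, y down, z forward; pixel columns grow to the right and rows downward; lengths in mm; the calibration is good to about 2 mm. A picture is of the moment at which its call begins.
- env.job_done(): hands the job in; it is judged then, once.
The state is a dict: "time_s": time; "qpos": joint angles; "qvel": joint speeds; "effort": joint torques, N m; "ee_pos": TCP position; "ee_rot": TCP orientation; "force": force on the tool from outside, world axes, zero at the start; "torque": the same for the moment, N m; "gripper_width": finger opening in mm; "gripper_force": force on a finger pad.
Only numpy, scipy, OpenCV 4.12 (cv2) and the standard library are available. Lean on these libraries where they do the work, as an engineer would, in place of code of your own. Each camera call takes 0.05 s, during which the arm holds its last target. There are 200 camera calls.

### The job

The lid of the glaze-tile box is being rehung. Two loose lid arms lie on the table, each a wooden rail on a steel hinge leaf: pick up the one whose single hinge knuckle fits between the two knuckles on the box, lower that knuckle into the gap and line up its hole with the holes of the other two, the arm level and pointing straight away from the box like a hinge opened flat. Finish while holding it there, still and carried by the gripper alone, not resting on or pushing against the box, so that a colleague could slip the pin through; leave the other arm, the pin and everything else where they are.

Things in the scene. Friction and masses are not known exactly. Their poses are not given: they have to be found in the camera images.
- lid_arm_grip (a point): the lid arm with ONE knuckle: a wooden rail 90 x 30 x 36 mm high on a 4 mm steel strap leaf, 40 mm high in all, 0.2 to 0.33 kg, lying flat and loose. This point is where to grasp it, near its balance point: mid-width of the rail, 22 mm above the arm's underside; the rail runs from x -60 to +30 mm from here. Axes: x along the rail towards the knuckle, y across it and parallel to the knuckle's hole, z up
- lid_arm_bore (a point): centre of the hole in the lid arm's single knuckle, 56 mm ahead (+x) of lid_arm_grip and 8.5 mm lower (13.5 mm above the underside). The knuckle is a steel tube, 27 mm outside, 15 mm hole, 24 mm long along y, joined to the rail by a 24 mm wide strap level with the underside. Axes as lid_arm_grip
- spare_arm_grip (a point): the wrong lid arm, with TWO knuckles on a 78 mm wide fork: a wooden rail 90 x 30 x 36 mm high on a 4 mm steel strap leaf, 40 mm high in all, 0.2 to 0.33 kg, lying flat and loose. Point and axes as for lid_arm_grip; its two 27 mm tube knuckles lie 56 mm ahead (+x), 27 mm to either side. To be left alone
- box_bore (a point): point midway between the box's two knuckles, on the line through their holes, 93.5 mm above the table: the place for the centre of the lid arm's knuckle. Knuckles: steel tubes 27 mm outside, 15 mm holes, each 24 mm long, with a gap of 30 mm between them, open above, in front and below (nothing carries the arm there). Axes: y along the holes, x away from the robot into the box, z up
- tile_box: open plywood box of glazed test tiles, fixed to the table, 180 (x) by 200 (y) by 80 mm high; origin at the centre of its underside, x pointing away from the robot. The line of the knuckle holes is 20 mm in front of its near (-x) face; knuckle tops are 107 mm above the table. An arm in place extends from the knuckles towards -x, its underside 80 mm above the table
- hinge_pin: the hinge pin, a bright steel rod 9 mm in diameter and 100 mm long with a 34 x 12 x 12 mm cross head at one end, lying on the table; origin at its underside, mid-length. A bystander: a colleague will fit it later
- pot_a: small terracotta bowl, 72 mm across, 45 mm high, standing on the table; origin at the centre of its underside. A bystander
- pot_b: small terracotta cup, 68 mm across, 50 mm high; origin at the centre of its underside. A bystander
- glaze_jar: white plastic jar with a black cap, 84 mm across, 100 mm high; origin at the centre of its underside. A bystander
- slip_jar: white plastic jar with a white cap, 72 mm across, 85 mm high; origin at the centre of its underside. A bystander
- brush: wooden brush lying on the table; origin at the middle of its underside. A bystander
Mind the look-alikes: they are no part of the job. Leave any purple look-alike of the part that bears lid_arm_grip alone.

How it is judged (in metres and radians):
On the way:
1. the one-knuckle lid arm is lifted off the table in the gripper (height (world z) of lid_arm_grip above 0.07 m and contact force between lid_arm and the fingers above 1 N), for 0.2 s.
At the end, for the whole second after the job is handed in: the fingers hold the one-knuckle arm still, its hole within 3.5 mm (fore-aft, height) and 5 mm (along the hole) of the point between the box's knuckles, holes parallel within 6 degrees, arm level within 10 degrees, on the near side, pressing on the box with under 1 N (x of lid_arm_bore in the frame of box_bore between -0.0035 and 0.0035 m and y of lid_arm_bore in the frame of box_bore between -0.005 and 0.005 m and z of lid_arm_bore in the frame of box_bore between -0.0035 and 0.0035 m and angle between the y axis of lid_arm_bore and the y axis of box_bore, either way round below 0.1 rad and angle between lid_arm_grip's own z axis and vertical below 0.17 rad and x of lid_arm_grip in the frame of box_bore below -0.04 m and contact force between lid_arm and the fingers above 1 N and contact force between lid_arm and tile_box below 1 N and linear speed of lid_arm below 0.02 m/s); the arm keeps its last pose, push and grip.
It fails at once if the two-knuckle arm was disturbed (moved over 30 mm) (distance of spare_arm_grip from where it was at the start of the episode above 0.03 m).
It fails at once if a bystander was disturbed (moved over 30 mm) (distance of any of hinge_pin, pot_a, pot_b, glaze_jar, slip_jar, brush from where it was at the start of the episode above 0.03 m).
It also fails if it takes over 42 s, if anything falls off the work surface, if the arm or the gripper's body presses on something with over 40 N, if the wrist force passes 120 N, or if a joint passes its speed limit or range.

## Working session

There is one attempt and no reset: what is moved stays moved. The work goes in short steps, Python scripts to look and compute and a tool call to move; the robot and the scene stay as the last step left them, time stands still between calls to the robot, and variables do not carry over. Pictures are saved under pics/ and viewed, at most 10 in all, crops included, and the job is handed in when it is done.

Besides the shell and the picture viewer there is one more tool, called after ">>>" as name([rows], argument=value, ...), one row to a line, values as JSON. send_rows: Moves the arm, as the interface text tells. Its arguments: {"type":"object","properties":{"motion":{"type":"array"},"squeeze":{"type":"number"}},"required":["motion"]}

```bash
ls; mkdir -p pics
python3 - <<'E'
from workcell import env, eyes
import cv2,numpy as np
for n in("scene","top"):
    f=eyes.grab_frame(n); cv2.imwrite(f"pics/{n}0.png",f["pixels"][:,:,::-1]); np.savez(f"{n}0.npz",**f)
    print(n,f["fx"],f["cx"],f["cy"],f["R"].round(3).tolist(),f["t"].round(1).tolist(),(f["depth"]>0).mean())
print(env.state())
E
```

```text
pics
scene 602.9750908527423 315.2785852649639 252.12372929813375 [[0.825, 0.565, -0.011], [0.439, -0.653, -0.617], [-0.356, 0.504, -0.787]] [-426.2, -192.5, 1843.3] 0.9959016927083333
top 450.0502522109292 324.9537864151768 245.53461240186002 [[0.028, -1.0, 0.004], [-0.995, -0.028, -0.092], [0.092, -0.002, -0.996]] [-27.2, 543.3, 1071.7] 0.9959700520833333
{'time_s': 0.1, 'qpos': array([-6.46299798e+01,  1.83492735e+01,  8.96986240e+01,  3.45046639e-04,
        7.20441218e+01, -1.14691433e+00]), 'qvel': array([ 0.11368318, -0.06285957, -0.14621765, -0.06634305, -0.07239804,
       -0.20169343]), 'effort': array([-9.53309154e-06, -4.13334346e+01, -2.32509685e+01,  7.26994453e-02,
        4.21940850e-02, -5.14577710e-05]), 'ee_pos': array([ 256.51871509, -514.11284263,  213.19673441]), 'ee_rot': array([-1.79908006e+02, -2.16987123e-03,  2.65168262e+01]), 'force': array([1.13008949, 0.17231874, 0.6427823 ]), 'torque': array([ 0.00582204, -0.00492722,  0.02209766]), 'gripper_force': 0.0, 'gripper_width': 91.33837859327004}
```

View pics/top0.png

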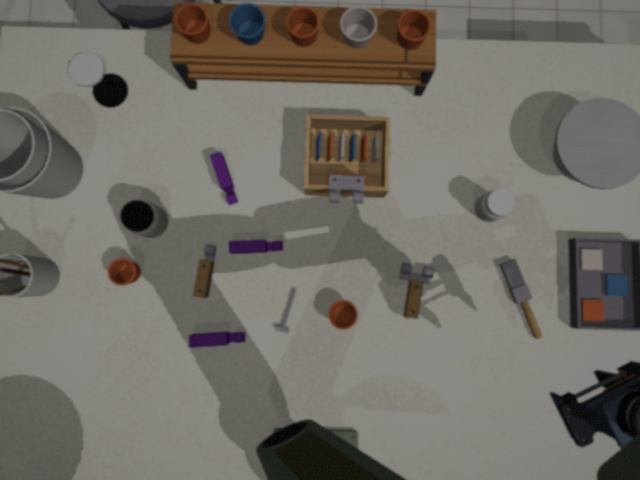

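View pics/scene0.png

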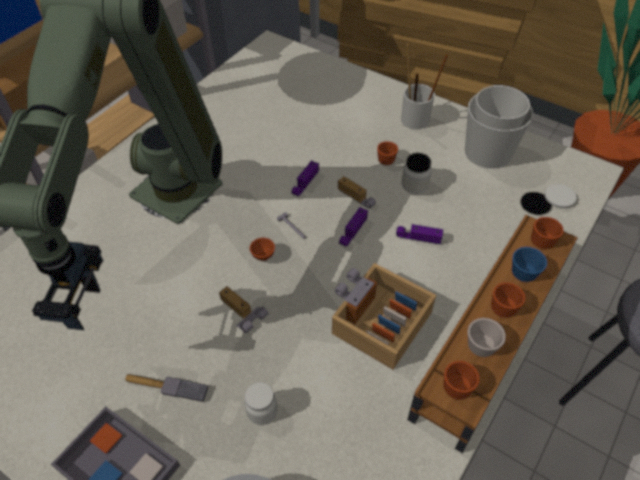

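The top view shows two wooden arms. The one at (204,275) has a single knuckle at (210,250), and the one at (414,295) has a fork with two knuckles at (405,271) and (428,272). There are also three purple look-alikes at (222,178), (256,246) and (217,339). The arm at (204,275) fits: wooden, with one knuckle. The box knuckles are at about (335,195) and (358,195). Next I'll confirm with a crop and measure.

```bash
cat > h.py <<'E'
import numpy as np,cv2
def load(n): return dict(np.load(n))
def pts(f):
    """world point of every pixel from depth (480x640x3)"""
    v,u=np.mgrid[:480,:640]; d=f["depth"]
    c=np.stack([(u-f["cx"])/f["fx"]*d,(v-f["cy"])/f["fy"]*d,d],-1)
    return (c-f["t"])@f["R"]
def ray(f,u,v,z):
    d=f["R"].T@np.array([(u-f["cx"])/f["fx"],(v-f["cy"])/f["fy"],1]); o=-f["R"].T@f["t"]
    return o+d*(z-o[2])/d[2]
def proj(f,X):
    c=f["R"]@np.asarray(X,float)+f["t"]; return c[0]/c[2]*f["fx"]+f["cx"],c[1]/c[2]*f["fy"]+f["cy"]
E
python3 - <<'E'
from h import *
f=load("top0.npz"); P=pts(f); im=f["pixels"]
def crop(x0,y0,w,h): return cv2.resize(im[y0:y0+h,x0:x0+w,::-1],(400,400),interpolation=cv2.INTER_CUBIC)
cv2.imwrite("pics/c1.png",np.hstack([crop(175,235,65,65),crop(312,160,65,65)]))
hsv=cv2.cvtColor(im,cv2.COLOR_RGB2HSV)
def rep(name,x0,y0,x1,y1,zl,zh,sel=None):
    m=np.zeros((480,640),bool); m[y0:y1,x0:x1]=1; m&=(P[...,2]>zl)&(P[...,2]<zh)
    if sel is not None:m&=sel
    q=P[m]; vu=np.argwhere(m)[:,::-1]
    r=cv2.minAreaRect(q[:,:2].astype(np.float32))
    print(name,len(q),q.mean(0).round(1),"rect",np.round(r[0],1),np.round(r[1],1),round(r[2],1),"pix",vu.mean(0).round(1),"z50/95",np.percentile(q[:,2],[5,50,95]).round(1))
    return q
wood=(hsv[...,1]>90)
print("table z",np.median(P[300:320,230:260,2]))
rep("rail",188,240,220,302,30,50,wood)
rep("knuck",188,240,220,302,12,50,~wood)
for a,b in((325,343),(349,368)): rep("boxk",a,188,b,206,85,120,~wood)
rep("box rim",295,105,395,200,70,90)
E
```

```text
table z -2.272986388957503
rail 414 [456.  279.1  37.6] rect [456.  279.4] [27.6 86.4] 81.9 pix [202.3 278.2] z50/95 [34.  37.6 41.2]
knuck 202 [493.8 278.7  27.4] rect [475.5 279.2] [ 30.7 129.3] 83.1 pix [204.4 262.8] z50/95 [14.4 24.9 39.9]
boxk 127 [650.6 -29.3 101.5] rect [651.4 -29.3] [24.5 23.1] 1.5 pix [334.  196.3] z50/95 [ 93.2 102.1 106. ]
boxk 121 [651.2 -82.4 100.7] rect [657.3 -82.2] [35.4 23.1] 1.4 pix [357.2 196.8] z50/95 [ 87.7 101.9 107. ]
box rim 1951 [744.9 -57.5  78.9] rect [751.2 -56.5] [200.3 205.8] 89.8 pix [346.7 159.4] z50/95 [74.  78.8 83.8]
```

View pics/c1.png

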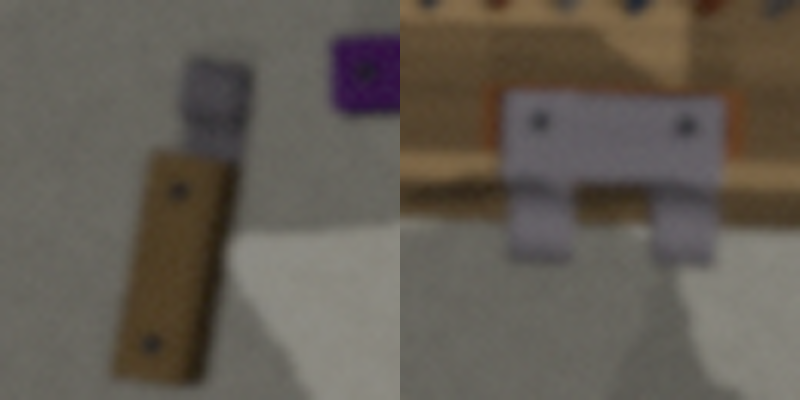

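The crop confirms it: a wooden rail with one grey knuckle, at about (210,250). The box knuckles have an open gap between them at about (346,197). The rail's centre is at (456,279) with yaw about -8°, so the grip point is about (471,277). I'm moving above it.

>>> send_rows([
  [0.22,0.98,0,0,0,-0.577,0.32],
  [0.22,0.98,0,0,0,-0.577,0.32],
  [0.22,0.98,0,0,0,-0.577,0.32],
  [0.22,0.98,0,0,0,-0.577,0.32],
  [0.22,0.98,0,0,0,-0.577,0.32],
  [0.22,0.98,0,0,0,-0.577,0.32],
  [0.22,0.98,0,0,0,-0.577,0.32],
  [0.22,0.98,0,0,0,-0.577,0.32],
  [0.22,0.98,0,0,0,-0.577,0.32],
  [0.22,0.98,0,0,0,-0.577,0.32],
])

```text
time_s: 1.35
ee_pos: [366.5, -24.5, 213.7]
ee_rot: [180.0, 0.0, -8.0]
force: [0.1, -0.8, -0.2]
gripper_width: 60.2
gripper_force: 0.0
```

>>> send_rows([
  [0.209,0.603,0,0,0,0,0.32],
  [0.209,0.603,0,0,0,0,0.32],
  [0.209,0.603,0,0,0,0,0.32],
  [0.209,0.603,0,0,0,0,0.32],
  [0.209,0.603,0,0,0,0,0.32],
  [0.209,0.603,-0.2,0,0,0,0.32],
  [0.209,0.603,-0.2,0,0,0,0.32],
  [0.209,0.603,-0.2,0,0,0,0.32],
  [0.209,0.603,-0.2,0,0,0,0.32],
  [0.209,0.603,-0.2,0,0,0,0.32],
])

```text
time_s: 2.6
ee_pos: [472.8, 276.8, 116.1]
ee_rot: [-179.9, -0.2, -8.2]
force: [1.3, -0.6, 0.6]
gripper_width: 60.2
gripper_force: 0.0
```

Run:
```python
from workcell import env, eyes
from h import *
out=[]
for n in("scene","top"):
    f=eyes.grab_frame(n); np.savez(f"{n}1.npz",**f)
    u,v=map(int,proj(f,(470,277,50))); print(n,u,v)
    out.append(cv2.resize(f["pixels"][v-60:v+60,u-60:u+60,::-1],(400,400),interpolation=cv2.INTER_CUBIC))
cv2.imwrite("pics/c2.png",np.hstack(out)); print(env.state()["ee_pos"])
```

```text
scene 355 184
top 202 272
[472.20269431 277.02882947 115.69066393]
```

View pics/c2.png

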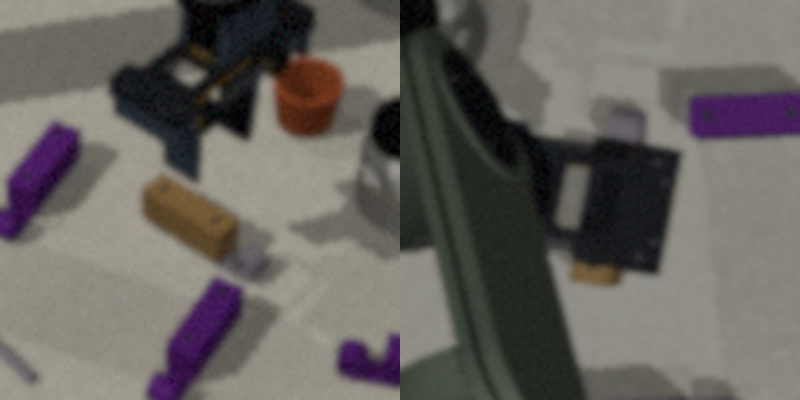

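The picture shows the open fingers straddling the line of the brown rail: rail at (190,215) in the left crop, with the knuckle at (620,122) and the tail at (597,270) in the right. They are lined up, so I'm descending and gripping.

>>> send_rows([
  [0,0,-0.08,0,0,0,0.32],
  [0,0,-0.14,0,0,0,0.32],
  [0,0,-0.18,0,0,0,0.32],
  [0,0,-0.21,0,0,0,0.32],
  [0,0,-0.218,0,0,0,0.32],
  [0,0,-0.218,0,0,0,0.32],
  [0,0,-0.218,0,0,0,0.32],
  [0,0,-0.218,0,0,0,-0.5],
  [0,0,-0.218,0,0,0,-0.5],
  [0,0,-0.218,0,0,0,-0.5],
  [0,0,-0.218,0,0,0,-0.5],
  [0,0,-0.218,0,0,0,-0.5],
  [0,0,-0.218,0,0,0,-0.5],
  [0,0,-0.218,0,0,0,-0.5],
], squeeze=40)

```text
time_s: 4.45
ee_pos: [471.5, 277.2, 5.1]
ee_rot: [-180.0, -0.0, -8.1]
force: [0.4, 0.2, 1.7]
gripper_width: 29.8
gripper_force: 40.0
```

>>> send_rows([
  [0,0,0.05,0,0,0,-0.5],
  [0,0,0.13,0,0,0,-0.5],
  [0,0,0.22,0,0,0,-0.5],
  [0,0,0.32,0,0,0,-0.5],
  [0,0,0.38,0,0,0,-0.5],
  [0.01,-0.1,0.38,0,0,0.03,-0.5],
  [0.02,-0.2,0.38,0,0,0.06,-0.5],
  [0.03,-0.3,0.38,0,0,0.1,-0.5],
  [0.04,-0.4,0.38,0,0,0.135,-0.5],
  [0.048,-0.5,0.36,0,0,0.135,-0.5],
  [0.048,-0.6,0.34,0,0,0.135,-0.5],
  [0.048,-0.666,0.32,0,0,0.135,-0.5],
  [0.048,-0.666,0.32,0,0,0.135,-0.5],
  [0.048,-0.666,0.32,0,0,0.135,-0.5],
  [0.048,-0.666,0.32,0,0,0.135,-0.5],
])

```text
time_s: 6.32
ee_pos: [495.2, -55.1, 165.1]
ee_rot: [-180.0, -0.0, 0.1]
force: [0.7, -0.4, -1.3]
gripper_width: 30.1
gripper_force: 40.0
```

Run:
```python
from workcell import env, eyes
from h import *
for n in("scene","top"):
    f=eyes.grab_frame(n); np.savez(f"{n}2.npz",**f)
    P=pts(f); s=[]
    for X,r in(((560,-56,165),28),((651,-56,95),28)):
        u,v=map(int,proj(f,X)); print(n,u,v)
        s.append(cv2.resize(f["pixels"][v-r:v+r,u-r:u+r,::-1],(400,400),interpolation=cv2.INTER_CUBIC))
    cv2.imwrite(f"pics/c3{n}.png",np.hstack(s))
cv2.imwrite("pics/c3.png",cv2.resize(np.vstack([cv2.imread("pics/c3scene.png"),cv2.imread("pics/c3top.png")]),(600,600)))
s=env.state();print(s["ee_pos"],s["ee_rot"],s["gripper_width"],s["force"])
```

```text
scene 316 247
scene 346 280
top 346 232
top 345 197
[495.31378379 -55.16098588 165.16984777] [ 1.79996382e+02 -1.74200073e-02  8.22082189e-02] 30.01063182783644 [ 0.38836884 -0.25580385 -2.23586026]
```

View pics/c3.png

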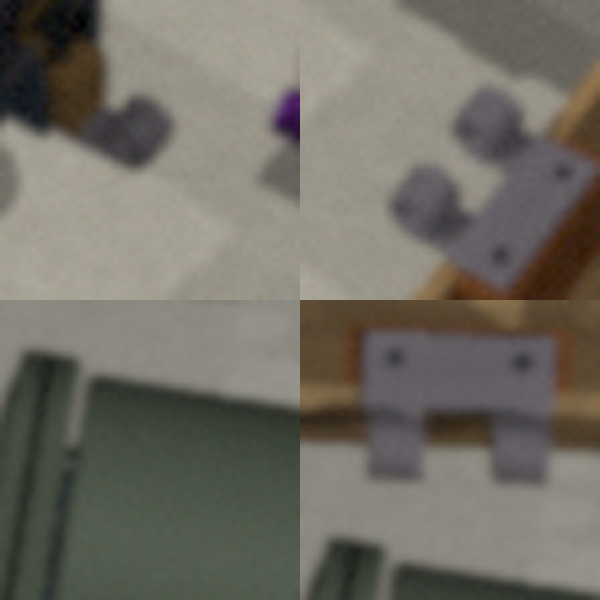

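The left crop shows the held arm's knuckle free at about scene (316,247). The box's two knuckles are in clear view on the right; the robot blocks the top view of the held part. I'll fit circles of known radius to the tube points in the scene depth and check against the top view from before the grasp.

```bash
cat > m.py <<'E'
from h import *
from scipy.optimize import least_squares
def tube(f,X,yaw=0,trim=4,show=""):
    """centre (x,z) of a 27 mm tube along y near X, y range of its points; x,y in axes turned by yaw about X"""
    P=pts(f).reshape(-1,3)-X; c,s=np.cos(yaw),np.sin(yaw)
    q=P@np.array([[c,-s,0],[s,c,0],[0,0,1]])
    hsv=cv2.cvtColor(f["pixels"],cv2.COLOR_RGB2HSV).reshape(-1,3)
    q=q[(hsv[:,1]<90)&(abs(q[:,1])<20)&(np.hypot(q[:,0],q[:,2])<19)]
    y0,y1=np.percentile(q[:,1],[3,97]); 
    g=q[(q[:,1]>y0+trim)&(q[:,1]<y1-1)]
    p=np.zeros(2)
    for _ in range(4):
        k=g[(abs(np.hypot(g[:,0]-p[0],g[:,2]-p[1])-13.5)<5)&(g[:,2]-p[1]>-6)]
        p=least_squares(lambda p:np.hypot(k[:,0]-p[0],k[:,2]-p[1])-13.5,p,loss="soft_l1",f_scale=1.5).x
    r=np.hypot(k[:,0]-p[0],k[:,2]-p[1])-13.5
    o=np.array([p[0],(y0+y1)/2,p[1]]); w=np.array([c*o[0]-s*o[1],s*o[0]+c*o[1],o[2]])+X
    print(show,len(q),len(k),"centre",w.round(1),"ylen",(y1-y0).round(1),"rms",r.std().round(2))
    return w
E
python3 - <<'E'
from m import *
for n in("scene","top"):
    f=load(n+"2.npz") 
    for y in(-29,-83): tube(f,np.array([652,y,93.]),show=n+" box")
f=load("scene2.npz"); tube(f,np.array([551,-55,174.]),show="held")
for n in("scene","top"): tube(load(n+"0.npz"),np.array([526.5,269,13.]),np.radians(-8.1),show=n+" on table")
E
```

```text
scene box 144 72 centre [653.9 -32.5  92.9] ylen 24.2 rms 2.1
scene box 142 70 centre [652.8 -86.1  92.8] ylen 24.3 rms 2.2
top box 127 92 centre [653.  -29.2  91.5] ylen 22.9 rms 1.49
top box 123 88 centre [652.9 -82.4  90.8] ylen 22.0 rms 1.46
held 138 70 centre [551.1 -57.  172.7] ylen 24.2 rms 1.93
scene on table 117 55 centre [527.7 268.7  13.3] ylen 29.3 rms 2.24
top on table 177 102 centre [525.8 267.6  11.3] ylen 31.5 rms 1.66
```

The scene and top views agree on fore-aft (+102.3 mm) and height (-80 mm). Sideways is between -0.6 and -2.3 mm, so I'll use -1.5. I'm going above the gap with a clearance of about 8 mm, then looking.

>>> send_rows([
  [0.05,0,0,0,0,0,-0.5],
  [0.1,-0.003,0,0,0,0,-0.5],
  [0.15,-0.003,0,0,0,0,-0.5],
  [0.19,-0.003,0,0,0,0,-0.5],
  [0.2046,-0.003,0,0,0,0,-0.5],
  [0.2046,-0.003,-0.03,0,0,0,-0.5],
  [0.2046,-0.003,-0.06,0,0,0,-0.5],
  [0.2046,-0.003,-0.09,0,0,0,-0.5],
  [0.2046,-0.003,-0.09,0,0,0,-0.5],
  [0.2046,-0.003,-0.09,0,0,0,-0.5],
  [0.2046,-0.003,-0.09,0,0,0,-0.5],
])

```text
time_s: 7.8
ee_pos: [598.0, -57.6, 120.7]
ee_rot: [180.0, -0.1, -0.0]
force: [0.3, 0.4, -1.9]
gripper_width: 29.9
gripper_force: 40.0
```

Run:
```python
from workcell import env, eyes
from m import *
out=[]
for i in range(2):
    f=eyes.grab_frame("scene"); np.savez(f"scene3{i}.npz",**f)
    tube(f,np.array([653,-58,128.]),show="held")
    for y in(-32,-86): tube(f,np.array([653,y,93.]),show=" box")
t=eyes.grab_frame("top")
for g in(f,t):
    u,v=map(int,proj(g,(645,-56,105)));r=26
    out.append(cv2.resize(g["pixels"][v-r:v+r,u-r:u+r,::-1],(400,400),interpolation=cv2.INTER_CUBIC))
cv2.imwrite("pics/c4.png",np.hstack(out))
s=env.state();print(s["ee_pos"],s["ee_rot"],s["gripper_width"],s["force"])
```

```text
held 137 69 centre [653.5 -58.9 128.3] ylen 24.2 rms 1.98
 box 82 37 centre [652.4 -31.3  95.2] ylen 24.3 rms 2.0
 box 145 69 centre [653.1 -86.2  91.9] ylen 23.4 rms 2.07
held 140 68 centre [654.3 -59.  129. ] ylen 24.4 rms 1.49
 box 86 46 centre [653.2 -32.2  92. ] ylen 24.6 rms 1.88
 box 147 75 centre [652.9 -86.   91.6] ylen 24.3 rms 1.97
[597.78303913 -57.55512478 120.46528935] [ 1.79987631e+02 -5.43074625e-02 -3.66592289e-04] 29.177570174430695 [-8.11334081e-01 -1.58911877e-03 -1.96302872e+00]
```

View pics/c4.png

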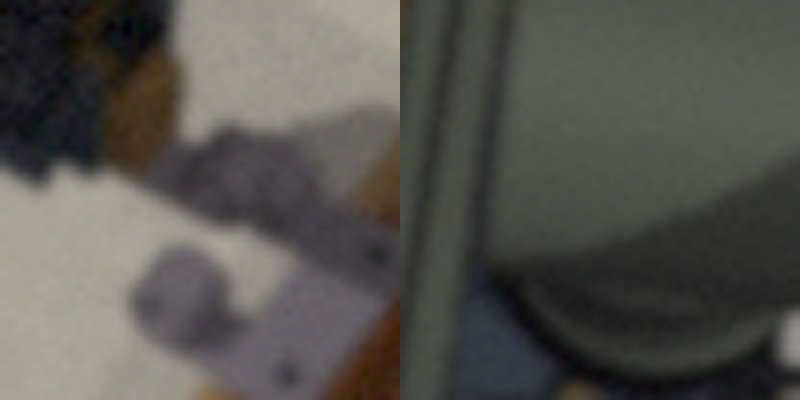

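The left crop shows the held knuckle at (245,170), hovering above the gap and partly hiding the far box knuckle. The offset is about -0.5 mm in x and about 0 in y, so I'm lowering slowly.

>>> send_rows([
  [-0.001,-0.0006,-0.015,0,0,0,-0.5],
  [-0.001,-0.0006,-0.03,0,0,0,-0.5],
  [-0.001,-0.0006,-0.045,0,0,0,-0.5],
  [-0.001,-0.0006,-0.058,0,0,0,-0.5],
  [-0.001,-0.0006,-0.068,0,0,0,-0.5],
  [-0.001,-0.0006,-0.0714,0,0,0,-0.5],
  [-0.001,-0.0006,-0.0714,0,0,0,-0.5],
  [-0.001,-0.0006,-0.0714,0,0,0,-0.5],
  [-0.001,-0.0006,-0.0714,0,0,0,-0.5],
  [-0.001,-0.0006,-0.0714,0,0,0,-0.5],
  [-0.001,-0.0006,-0.0714,0,0,0,-0.5],
])

```text
time_s: 9.32
ee_pos: [597.0, -57.8, 84.4]
ee_rot: [180.0, -0.0, -0.0]
force: [-0.2, -0.4, -3.2]
gripper_width: 29.7
gripper_force: 40.0
```

Run:
```python
from workcell import env, eyes
from m import *
for i in range(3):
    f=eyes.grab_frame("scene")
    tube(f,np.array([653,-59,93.]),show="held"); tube(f,np.array([653,-86,93.]),show=" box")
    s=env.state();print(s["ee_pos"],s["ee_rot"],s["gripper_width"],s["force"],s["torque"])
u,v=map(int,proj(f,(645,-56,95)));r=24
cv2.imwrite("pics/c5.png",cv2.resize(f["pixels"][v-r:v+r,u-r:u+r,::-1],(600,600),interpolation=cv2.INTER_CUBIC))
```

```text
held 149 104 centre [652.9 -59.   92. ] ylen 37.4 rms 2.21
 box 170 86 centre [653.1 -82.1  92.5] ylen 30.7 rms 1.92
[597.03880727 -57.83585039  84.31110068] [ 1.79996449e+02 -4.71536275e-03 -7.15669329e-03] 29.984191545169303 [ 0.27064204 -0.6568755  -1.88189722] [ 0.02935799  0.02687383 -0.00092776]
held 153 110 centre [652.6 -59.3  91.2] ylen 38.5 rms 2.12
 box 174 101 centre [652.6 -83.   92.6] ylen 31.4 rms 2.26
[597.01325681 -57.83309015  84.30809478] [ 1.79993812e+02 -2.18904397e-03 -3.51524981e-03] 29.687346618347494 [ 0.29880948 -0.09912159 -2.66803792] [-0.00046675  0.0077329   0.00537483]
held 148 110 centre [653.1 -59.3  90.5] ylen 38.0 rms 2.13
 box 170 89 centre [653.3 -82.9  92.3] ylen 31.0 rms 1.94
[597.02662511 -57.83556827  84.30320051] [ 1.79993804e+02 -3.16466610e-03 -4.96250023e-03] 29.734766721877733 [ 0.11073353 -0.14899606 -1.84956697] [0.05030512 0.02707862 0.0138775 ]
```

View pics/c5.png

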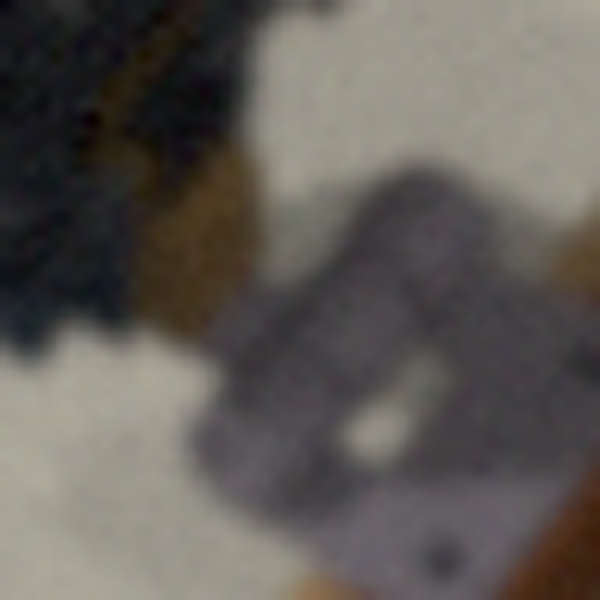

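The three tubes form one continuous straight barrel from (235,460) to (430,210), and the force reading is just the arm's weight (about 2 N), so it is hanging free. It sits about 1 mm low, so I'm raising it slightly.

>>> send_rows([
  [0,0,0.002,0,0,0,-0.5],
  [0,0,0.002,0,0,0,-0.5],
  [0,0,0.002,0,0,0,-0.5],
  [0,0,0.002,0,0,0,-0.5],
  [0,0,0.002,0,0,0,-0.5],
  [0,0,0.002,0,0,0,-0.5],
])

```text
time_s: 10.22
ee_pos: [597.0, -57.8, 85.3]
ee_rot: [180.0, -0.0, -0.0]
force: [1.0, 0.6, -1.5]
gripper_width: 29.8
gripper_force: 40.0
```

Run:
```python
from workcell import env
s=env.state();print(s["ee_pos"],s["force"],s["gripper_force"])
if 84.5<s["ee_pos"][2]<86.2 and abs(s["force"][2]+2.2)<2: print(env.job_done())
```

```text
[597.02416729 -57.84366872  85.29922014] [ 0.99924673  0.56207245 -1.4500051 ] 39.99958097934723
the job is handed in; nothing more can be done
None
```

I handed the job in at about 10 s: the gripper holds the one-knuckle lid arm level between the box's knuckles, its hole lined up to about 1 mm by my measurements and no sign of contact with the box; no verdict came back.

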